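# Lower the register rest

### The arm

A 6-joint arm with a two-finger parallel gripper is mounted at the origin on the work surface. World frame = base frame: x ahead of the robot, y to its left, z up, the work surface at z = 0. Lengths are in m, angles in rad, forces in N, time in s.
With the tool pointing down it reaches from about 0.275 to 0.85 m from the base axis. Payload 19 kg.
Tool frame: the origin (TCP) lies on the centre line of the jaws, within the pads' length; the fingertips stand 11 mm ahead of it and the grasp point (between the pads) lies 8 mm behind it; z points along the fingers, y is the direction in which the jaws open and shut (so a half turn about z gives the same grasp; the last joint's range is limited). The gripper opens to 85 mm and grips with 20 to 120 N. Pads are 22 mm wide; open, the fingers measure 114 mm over their backs; the gripper's body (76 mm by 85 mm) begins 54 mm behind the grasp point. The pads swing forward as they close: fully open they stand 13 mm farther back than shut.
Start: joints at [-1.352, 0.15, 1.437, -0, 1.554, -0.134], TCP at [0.199, -0.54, 0.242] pointing down, gripper open.
Joint ranges: [-2.8, 2.8], [-0.68, 2.1], [0.12, 2.68], [-1.39, 4.53], [0.16, 2.79], [-2.81, 2.81]. Speed limits (rad/s): [1.89, 1.89, 2.22, 3.01, 3.01, 3.01].

### API

Orientations are given as [roll, pitch, yaw] about the fixed x, y, z axes, in that order (R = Rz(yaw) Ry(pitch) Rx(roll)).
In Python, from bench import robot gives the robot as it stands. Calls block until the motion is done:
- robot.reach(position, orientation): joint-space move of the TCP to a pose.
- robot.line_to(position, feed=0.15, rot=None, threshold=None): straight line of the TCP; rot=None keeps the orientation; feed is the mean speed in m/s. With threshold (N) it stops when the force on the tool has changed by that much, and returns True; else False.
- robot.set_joints(angles): joint-space move.
- robot.move_gripper(opening, force=None): finger opening in m; force is the grip in N (None keeps the last); returns when the fingers have stopped.
- robot.hold(seconds).
- robot.solve_ik(position, orientation): joint angles nearest the present ones, or None.
- robot.sense(): the state.
- robot.grab_frame(name): name is "side" or "top"; returns (picture, depth): 420x560x3 uint8, blue, green, red; 420x560 float32, m along the optical axis (not along the pixel's ray), 0 where there is no reading.
- robot.calibration(name): a dict with "mtx" (3x3 intrinsics, pixels), "dist" ([k1, k2, p1, p2, k3] as OpenCV has them; the pictures are not rectified), "rvec" (rotation vector, rad) and "tvec" (3), from world to camera coordinates, as OpenCV has them. Camera axes: x right, y down, z forward; pixel columns grow to the right and rows downward; lengths in m; the calibration is good to about 2 mm. A picture is of the moment at which its call begins. calibration takes no time and is no camera call.
A pose or a line that the arm cannot do raises robot.IKError and nothing moves.
- robot.close_job(): hands the job in, once; it reports no verdict.
The state is a dict: "time": time; "qpos": joint angles; "joint_velocities": joint speeds; "tau": joint torques, N m; "tool_pos": TCP position; "eef_rot": TCP orientation; "wrist_force": force on the tool from outside, world axes, zero at the start; "ft_torque": the same for the moment, N m; "width": finger opening in m.
Only numpy, scipy, OpenCV 4.12 (cv2) and the standard library are available. Lean on these libraries where they do the work, as an engineer would, in place of code of your own. Each camera call takes 0.05 s, during which the arm holds its last target.

### The job

The attendance register is clipped to a tilting board held up by a ratchet at its side. With the fingertips, press the ratchet's red thumb pad all the way down so that the pawl comes free of the toothed wheel, then push the raised end of the board down past the teeth until it lies flat on its case. Leave the pawl free, grasp or lift nothing, and leave the pen cup, phone and dusters where they are.

Things in the scene. Friction and masses are not known exactly. Their poses are not given: they have to be found in the camera images.
- stand: Register rest, fixed: wooden case (mm, own frame: x -60 to 140, y -100 to 100, top z 66) on a dark foot 280 x 240, 10 high. Origin at desk height, 10 mm to the +y side of the foot's middle, z up. Its x axis points from the board's hinged low end to its raised end. Toothed wheel and pawl are on its -y side, in the plane y = -115
- hinge (a point): Middle of the board's hinge line, which is parallel to the stand's y axis; in the stand's frame at x -50, y 0, z 75 mm. Does not move
- pivot (a point): Pawl's pivot, its axis parallel to the stand's y axis; in the stand's frame at x -90, y -115, z 25 mm. Does not move
- board (a joint): Board tilt, rad: 0 flat on its case (stop), positive = raised; starts 0.68 to 0.82. Pale wood 200 mm wide, 10 thick, to 195 mm from the hinge line; pink register fixed on it, last 45 mm bare. Stiff: stays where left; with the pawl free it takes about 4 to 8 N down at its raised end. Pawl engaged: about 0.1 rad of play between two teeth, then blocked from going down
- board_edge (a point): Point to push: top face of the bare strip at the board's raised end, mid-width, 177 mm from the hinge line along the board, 5 mm above it square to the board (board flat: stand x 127, y 0, z 80 mm). Moves with the board; its z axis is square to the board
- pawl (a joint): Angle of the steel pawl, rad: 0 = engaged in the toothed wheel, 0.4 = pad fully down at its stop. Pressing the pad increases it and swings the nose away from the wheel; above about 0.25 the nose is clear of the teeth. No spring: stiff, stays where it is left. Pressing takes about 3 to 4 N
- pawl_pad (a point): Middle of the top face of the pawl's red thumb pad (38 mm along the stand's x, 32 along y, 7 thick). Engaged, it lies 68 mm toward the stand's -x and 53.5 mm up from the pivot (stand x -158, y -115, z 78.5 mm); it swings about the pivot, and fully pressed is about 31 mm lower and 15 mm farther toward -x. Open space above it
- pen_cup: Steel pen cup, 72 mm across, with pens up to 155 mm high; origin under its middle. Loose; not to be moved
- duster_yellow: Yellow board duster, 75 x 45 x 30 mm, loose; origin under its middle. Not to be moved
- duster_red: Red board duster, 75 x 45 x 30 mm, loose; origin under its middle. Not to be moved
- phone: Black phone lying flat, 150 x 73 x 9 mm, loose; origin under its middle. Not to be moved

How it is judged:
On the way, in this order (a step that is already met when the one before it is completed fails the run):
1. the pawl is pressed free while the board is still up (value of joint pawl above 0.25 rad and value of joint board above 0.55 rad), for 0.2 s.
2. the board is pushed down flat (value of joint board below 0.03 rad), for 0.2 s.
At the end, for the whole second after the job is handed in: The board lies flat (tilt under 0.03 rad) and still, the pawl is still free of the wheel (over 0.25 rad), and the robot touches nothing (value of joint board below 0.03 rad and value of joint pawl above 0.25 rad and velocity of joint board between -0.05 and 0.05 rad/s).
It fails at once if the board is forced down past a tooth with the pawl engaged (value of joint board below 0.52 rad and value of joint pawl below 0.15 rad).
It fails at once if the board is lifted instead of pushed down (value of joint board above 1 rad).
It fails at once if the pen cup, a duster or the phone is moved or lifted (over 30 mm) (distance of any of pen_cup, duster_yellow, duster_red, phone from where it was at the start of the episode above 0.03 m).
It also fails if it takes over 38 s, if anything falls off the work surface, if the arm or the gripper's body presses on something with over 40 N, if the wrist force passes 120 N, or if a joint passes its speed limit or range.

## Working session

There is one attempt and no reset: what is moved stays moved. The work goes in short steps, each a Python script; the robot and the scene stay as the last script left them, time stands still between calls to the robot, and variables do not carry over. Pictures are saved under pics/ and viewed, and the job is handed in when it is done.

```bash
mkdir -p pics; ls
python3 - <<'E'
from bench import robot
import cv2,numpy as np
for n in("side","top"):
    im,d=robot.grab_frame(n); cv2.imwrite(f"pics/{n}0.png",im); np.savez(f"{n}0.npz",im=im,d=d)
    c=robot.calibration(n); R=cv2.Rodrigues(np.array(c["rvec"]))[0]; print(n,(-R.T@np.array(c["tvec"]).ravel()).round(3),(d>0).mean())
s=robot.sense(); print(s["time"],s["tool_pos"],s["eef_rot"],s["width"])
E
```

```text
pics
side [-0.045  0.898  0.783] 0.9958928571428571
top [0.501 0.007 1.63 ] 0.9960459183673469
0.1 [ 0.19861401 -0.53938734  0.24175483] [-3.14051715e+00 -1.61868833e-04  3.52771835e-01] 0.08532854062731327
```

View pics/side0.png

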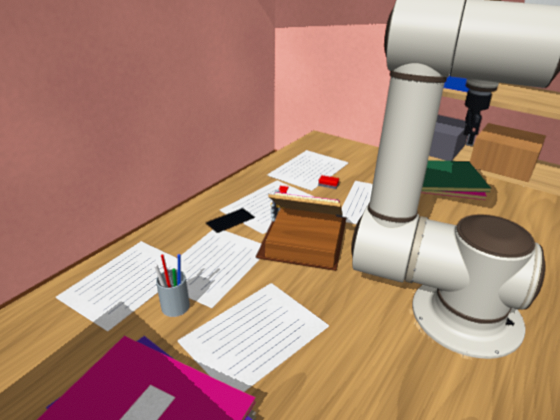

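View pics/top0.png

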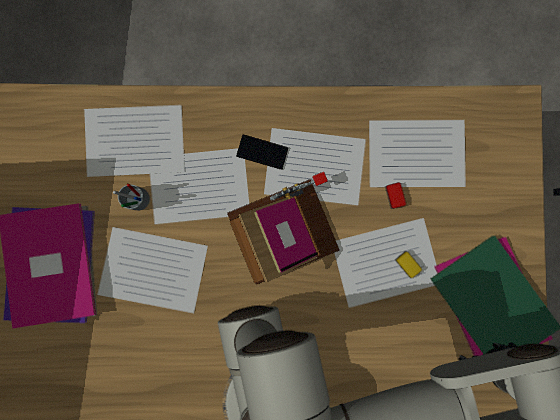

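Top view: the stand is near (285,230), its red pad near (320,179) and the raised board end to the left. The red duster is at (397,195), the yellow one at (408,264), the phone at (262,151) and the cup at (132,197). Next I'll measure from the images.

```bash
cat > h.py <<'E'
import cv2,numpy as np
from bench import robot
def cloud(n,d):
    c=robot.calibration(n); K=np.array(c["mtx"]);D=np.array(c["dist"]);R=cv2.Rodrigues(np.array(c["rvec"]))[0];t=np.array(c["tvec"]).ravel()
    v,u=np.mgrid[:420,:560]; p=cv2.undistortPoints(np.stack([u,v],-1).reshape(-1,1,2).astype(float),K,D).reshape(420,560,2)
    P=np.concatenate([p*d[...,None],d[...,None]],-1); return (P-t)@R
E
python3 - <<'E'
from h import *
z=np.load("top0.npz");im,d=z["im"],z["d"];P=cloud("top",d)
np.save("Ptop.npy",P)
hsv=cv2.cvtColor(im,cv2.COLOR_BGR2HSV)
red=(((hsv[...,0]<6)|(hsv[...,0]>174))&(hsv[...,1]>200)&(hsv[...,2]>120)).astype(np.uint8)
n,l,s,c=cv2.connectedComponentsWithStats(red)
for i in range(1,n):
    if s[i,4]>15:
        m=l==i;q=P[m];print(s[i],c[i].round(1),"med",np.median(q,0).round(4),"zp",np.percentile(q[:,2],[5,25,75,95]).round(3), cv2.minAreaRect(q[:,:2].astype(np.float32)))
# register (magenta) 
reg=((hsv[...,0]>145)&(hsv[...,0]<174)&(hsv[...,1]>120)).astype(np.uint8)
n,l,s,c=cv2.connectedComponentsWithStats(reg)
for i in range(1,n):
    if s[i,4]>200: print("mag",s[i],c[i].round(1),np.median(P[l==i],0).round(3))
cv2.imwrite("pics/crop.png",cv2.resize(im[120:300,200:440],None,fx=3.3,fy=3.3,interpolation=cv2.INTER_CUBIC))
zc=np.clip(P[120:300,200:440,2]/0.25*255,0,255).astype(np.uint8)
cv2.imwrite("pics/zcrop.png",cv2.resize(cv2.applyColorMap(zc,cv2.COLORMAP_JET),None,fx=3.3,fy=3.3,interpolation=cv2.INTER_NEAREST))
E
```

```text
[313 172  14  13 115] [319.5 178.3] med [ 0.6744 -0.1465  0.076 ] zp [0.07  0.074 0.078 0.082] ((0.6735586524009705, -0.1451631635427475), (0.028617816045880318, 0.035940613597631454), 20.869991302490234)
[387 184  18  24 285] [395.6 195.2] med [ 0.6269 -0.3834  0.0288] zp [0.023 0.026 0.031 0.034] ((0.5738663077354431, -0.19631971418857574), (0.06718511879444122, 0.43068167567253113), 15.79241943359375)
mag [ 256  198   60   75 2167] [286.  232.3] [ 0.514 -0.044  0.136]
mag [   0  204   96  124 8839] [ 46.2 265.4] [0.419 0.661 0.05 ]
mag [457 318  26  38 203] [471.  341.9] [ 0.176 -0.61   0.013]
```

View pics/crop.png

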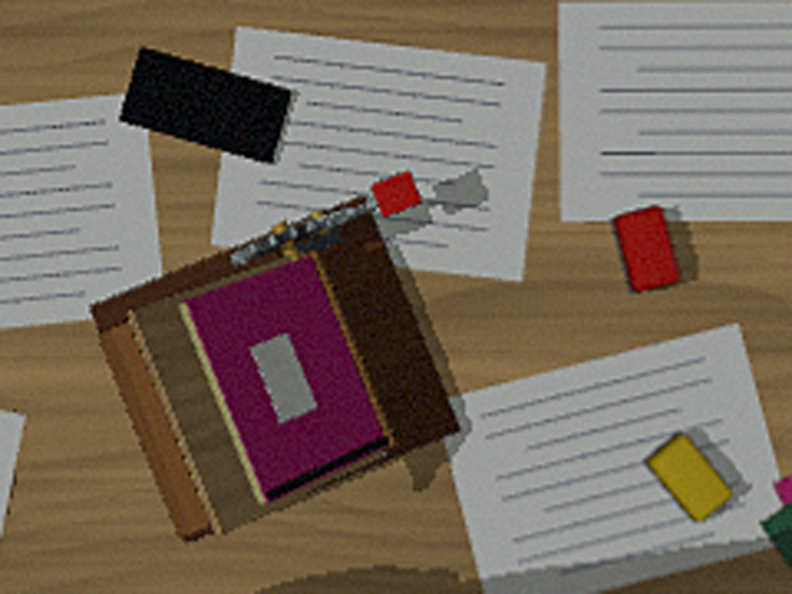

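View pics/zcrop.png

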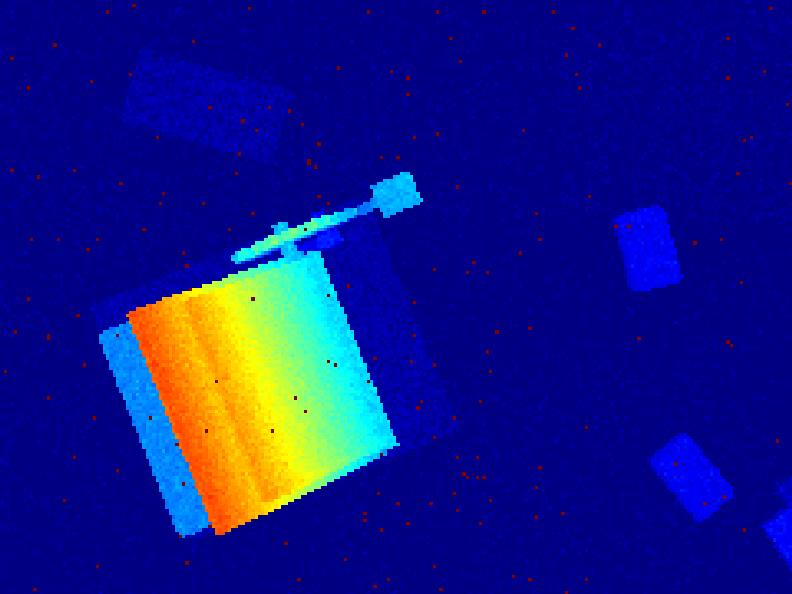

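Run:
```python
from h import *
P=np.load("Ptop.npy")
m=np.zeros((420,560),np.uint8); m[190:290,230:330]=(P[190:290,230:330,2]>0.085)
m=cv2.morphologyEx(cv2.medianBlur(m,3),cv2.MORPH_OPEN,np.ones((9,9)))
n,l,s,c=cv2.connectedComponentsWithStats(m);i=1+np.argmax(s[1:,4]);q=P[(l==i)];q=q[q[:,2]<.3]
print(s[i])
r=cv2.minAreaRect(q[:,:2].astype(np.float32));print("board rect",r,cv2.boxPoints(r).round(3).tolist())
# bare strip plane / full gradient
A=np.c_[q[:,:2],np.ones(len(q))];w=np.linalg.lstsq(A,q[:,2],rcond=None)[0];g=w[:2]
print("yaw from gradient",np.degrees(np.arctan2(g[1],g[0])),"tilt",np.arctan(np.hypot(*g)))
# foot: z 5-16 mm region
f=np.zeros_like(m);f[170:300,220:350]=((P[170:300,220:350,2]>0.006)).astype(np.uint8)
f=cv2.morphologyEx(cv2.medianBlur(f,5),cv2.MORPH_OPEN,np.ones((15,15)))
n,l,s,c=cv2.connectedComponentsWithStats(f);i=1+np.argmax(s[1:,4]);q2=P[(l==i)]
q2=q2[(q2[:,2]<.02)]
r2=cv2.minAreaRect(q2[:,:2].astype(np.float32));print("foot",r2)
# yaw candidates -> origin from pad
pad=np.array([0.674,-0.1458])
for deg in (105,107,109,111,113,115):
    a=np.radians(deg);x=np.array([np.cos(a),np.sin(a)]);y=np.array([-x[1],x[0]])
    O=pad+.158*x+.115*y
    b=(q[:,:2]-O)@np.c_[x,y]
    strip=(b[:,0]>.0)
    print(deg,O.round(4),"board x,y ranges",np.percentile(b[:,0],[.5,99.5]).round(4),np.percentile(b[:,1],[.5,99.5]).round(4), "foot",np.percentile((q2[:,:2]-O)@np.c_[x,y],[.5,99.5],axis=0).round(3).tolist())
```

```text
[ 241  199   74   80 4071]
board rect ((0.5010430812835693, -0.023982301354408264), (0.19984684884548187, 0.18021731078624725), 21.7198429107666) [[0.375, 0.023000000044703484], [0.44200000166893005, -0.14499999582767487], [0.6269999742507935, -0.07100000232458115], [0.5609999895095825, 0.09700000286102295]]
yaw from gradient 111.98835791423824 tilt 0.5957479087439428
foot ((0.5176690816879272, -0.03535018861293793), (0.24258385598659515, 0.28331485390663147), 22.408926010131836)
105 [ 0.522  -0.0229] board x,y ranges [-0.0834  0.0927] [-0.0794  0.1217] foot [[-0.155, -0.117], [0.129, 0.122]]
107 [ 0.5178 -0.0283] board x,y ranges [-0.0777  0.0955] [-0.0843  0.1149] foot [[-0.15, -0.121], [0.13, 0.118]]
109 [ 0.5138 -0.0338] board x,y ranges [-0.0723  0.0984] [-0.0892  0.1079] foot [[-0.144, -0.124], [0.131, 0.114]]
111 [ 0.51   -0.0395] board x,y ranges [-0.0676  0.1015] [-0.0956  0.1012] foot [[-0.139, -0.128], [0.131, 0.11]]
113 [ 0.5064 -0.0453] board x,y ranges [-0.0639  0.1057] [-0.1022  0.0946] foot [[-0.135, -0.133], [0.131, 0.105]]
115 [ 0.503  -0.0512] board x,y ranges [-0.0606  0.1107] [-0.1093  0.0884] foot [[-0.134, -0.142], [0.131, 0.102]]
```

Foot fit is 243x283 mm against the given 240x280, and the board is 200 mm wide. Yaw is about 112° and the pad height is 0.0765 m against 0.0785 m given. The origins found from the foot and from the pad agree within 3 mm. Next I'll press the pad.

```bash
cat >> h.py <<'E'
yaw=np.radians(112);ex=np.array([np.cos(yaw),np.sin(yaw),0]);ey=np.array([-ex[1],ex[0],0]);O=np.array([.508,-.041,0])
def W(x,y,z): return O+ex*x+ey*y+np.array([0,0,z])
TIP=.011; ROT=[np.pi,0,yaw-np.pi/2]
def tip(x,y,z): return W(x,y,z+TIP)
E
python3 - <<'E'
from h import *
for p in (tip(-.158,-.115,.16),tip(-.172,-.115,.04),tip(.06,0,.28),tip(.127,0,.08)): print(p.round(3),robot.solve_ik(p,ROT))
robot.move_gripper(0.0,20)
robot.reach(tip(-.157,-.115,.16),ROT)
s=robot.sense();print(s["time"],s["tool_pos"],s["width"])
robot.line_to(tip(-.157,-.115,.09),feed=.1)
for n in("side","top"):
    im,d=robot.grab_frame(n); cv2.imwrite(f"pics/{n}1.png",im)
cv2.imwrite("pics/c1.png",cv2.resize(np.hstack([im[120:280,220:420],robot.grab_frame("side")[0][130:290,210:410]]),None,fx=2,fy=2,interpolation=cv2.INTER_CUBIC))
s=robot.sense();print(s["time"],s["tool_pos"],s["wrist_force"])
E
```

```text
[ 0.674 -0.144  0.171] [-3.22810157e-01  4.17241684e-01  1.24274481e+00 -4.44089210e-16
  1.48160616e+00  8.64013735e-01]
[ 0.679 -0.157  0.051] [-3.38164478e-01  5.16277629e-01  1.35118786e+00 -4.44089210e-16
  1.27412716e+00  8.48659414e-01]
[0.486 0.015 0.291] [-1.28648805e-01 -4.94568716e-02  1.54970845e+00 -4.44089210e-16
  1.64134107e+00  1.05817509e+00]
[0.46  0.077 0.091] [-1.03493262e-04  3.02464132e-02  1.88606551e+00 -4.44089210e-16
  1.22528073e+00  1.18672040e+00]
3.0917 [ 0.67318043 -0.14451967  0.17121537] -0.000118601714586847
4.0917 [ 0.67377029 -0.1435848   0.10181117] [ 0.69833742  0.38074309 -0.9973368 ]
```

View pics/c1.png

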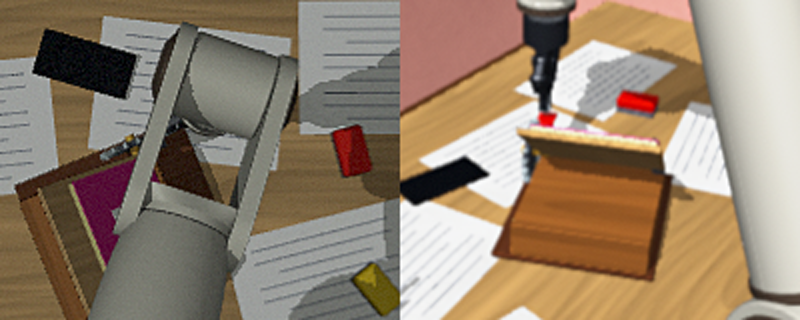

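The side crop shows the fingertip (545,105) just above the red pad (547,118). Now I'll press along the chord of the pad's arc.

Run:
```python
from h import *
r=robot.line_to(tip(-.174,-.115,.042),feed=.03,threshold=15)
s=robot.sense();p=s["tool_pos"]-O;print(r,s["time"],"stand tip",p@ex,p@ey,p[2]-TIP,s["wrist_force"])
```

```text
True 5.3917 stand tip -0.17237558725809884 -0.1152768856658364 0.05011758260734976 [-2.35587892  1.07036972 10.56992514]
```

The press ended on the stop threshold with the tip at z = 0.050 m; full press puts the pad at about 0.048–0.054 m. I'll retreat upward and look.

Run:
```python
from h import *
robot.line_to(tip(-.174,-.115,.10),feed=.08)
robot.line_to(tip(-.16,-.115,.23),feed=.2)
robot.reach(tip(.066,0,.27),ROT)
s=robot.sense();p=s["tool_pos"]-O;print(s["time"],p@ex,p@ey,p[2])
im,d=robot.grab_frame("top");P=cloud("top",d);np.save("Ptop2.npy",P)
cv2.imwrite("pics/top2.png",im)
ims,_=robot.grab_frame("side")
cv2.imwrite("pics/c2.png",cv2.resize(np.hstack([im[120:280,220:420],ims[130:290,210:410]]),None,fx=2,fy=2,interpolation=cv2.INTER_CUBIC))
hsv=cv2.cvtColor(im,cv2.COLOR_BGR2HSV)
red=(((hsv[...,0]<6)|(hsv[...,0]>174))&(hsv[...,1]>200)&(hsv[...,2]>120)).astype(np.uint8)
n,l,st,c=cv2.connectedComponentsWithStats(red)
for i in range(1,n):
    if st[i,4]>15:
        q=np.median(P[l==i],0);print(st[i],q,"stand",(q-O)@ex,(q-O)@ey)
```

```text
7.9833 0.06526229414222584 -0.0004549368028308442 0.28059172039938174
[387 184  18  24 278] [ 0.62710017 -0.3837825   0.02846101] stand -0.36243810586838854 0.017980832525237973
```

View pics/c2.png

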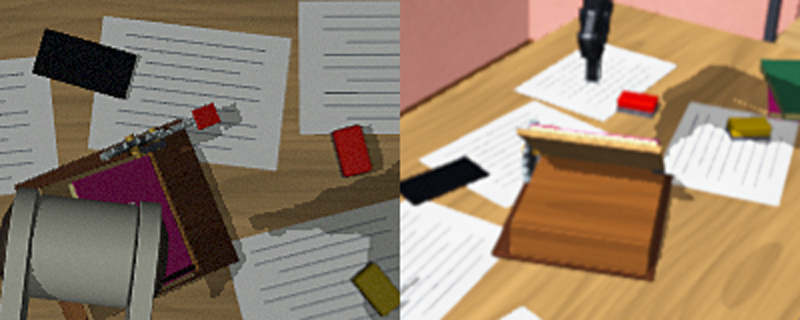

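Run:
```python
from h import *
im=cv2.imread("pics/top2.png");P=np.load("Ptop2.npy")
hsv=cv2.cvtColor(im,cv2.COLOR_BGR2HSV)
red=np.zeros((420,560),bool);red[165:195,310:340]=(((hsv[...,0]<8)|(hsv[...,0]>172))&(hsv[...,1]>170)&(hsv[...,2]>70))[165:195,310:340]
q=P[red];print(red.sum());m=np.median(q,0);print(m,"stand",(m-O)@ex,(m-O)@ey)
A=np.c_[(q-O)@ex,np.ones(len(q))];ok=abs(q[:,2]-m[2])<.02;print("slope",np.arctan(np.linalg.lstsq(A[ok],q[ok,2],rcond=None)[0][0]))
# board tilt from original: bare strip/register side points, full section: highest edge
P0=np.load("Ptop.npy");b=P0[190:290,235:330].reshape(-1,3);X=(b-O)@ex;Y=(b-O)@ey
k=(abs(Y)<.08)&(b[:,2]>.08)&(b[:,2]<.26)&(X>-.06)
X=X[k];Z=b[k,2]
for lo in np.arange(-.06,.12,.01):
    j=(X>=lo)&(X<lo+.01); print(round(lo+.005,3),j.sum(),np.median(Z[j]).round(4) if j.any() else "")
```

```text
111
[ 0.67806553 -0.15664306  0.04675531] stand -0.1709300484284932 -0.11436136531994208
slope 0.17181029072022738
-0.055 176 0.0937
-0.045 177 0.1023
-0.035 180 0.1103
-0.025 186 0.1192
-0.015 188 0.127
-0.005 190 0.1353
0.005 196 0.1434
0.015 195 0.1521
0.025 199 0.1591
0.035 205 0.1671
0.045 209 0.1754
0.055 205 0.1775
0.065 213 0.1745
0.075 213 0.1828
0.085 218 0.1908
0.095 216 0.1979
0.105 62 0.1961
0.115 0
```

The pad dropped 30 mm and moved about 13 mm toward -x, so the pawl is near its stop and free. The board tilt is about 0.68 rad, and the bare strip reads z 0.191 m at x 0.085 against 0.190 m predicted. Now I'll push the board down along its arc.

Run:
```python
from h import *
def arc(t):
    x=-.05+.180*np.cos(t)-.005*np.sin(t);z=.075+.180*np.sin(t)+.005*np.cos(t)
    return tip(x-.008,0,z)
robot.line_to(arc(.78),feed=.08)
for t in (.6,.5,.4,.3,.2,.1,.04):
    r=robot.line_to(arc(t),feed=.06,threshold=30)
    s=robot.sense();p=s["tool_pos"]-O;print(t,r,round(s["time"],2),(p@ex).round(4),(p[2]-TIP).round(4),s["wrist_force"].round(1))
    if r: break
else:
    r=robot.line_to(arc(-.05),feed=.02,threshold=20);robot.hold(.3)
    s=robot.sense();p=s["tool_pos"]-O;print("end",r,s["time"],p@ex,p[2]-TIP,s["wrist_force"])
```

```text
0.6 False 9.73 0.0883 0.1803 [-0.1 -0.5 -0. ]
0.5 False 10.18 0.0977 0.1656 [-0.3  0.3  0.4]
0.4 False 10.63 0.1059 0.1497 [0.4 0.2 0.2]
0.3 False 11.08 0.1125 0.133 [ 0.7  0.2 -0.2]
0.2 False 11.53 0.1174 0.1157 [ 0.5 -0.   0.2]
0.1 False 11.98 0.1206 0.098 [ 0.1 -0.9  0.6]
0.04 False 12.32 0.1217 0.0872 [-0.7 -0.5  0.6]
end True 13.1167 0.12187331498682634 0.07994745908100204 [-3.09136269 -0.12198109 11.12948966]
```

The force stayed near zero during the descent, which I didn't expect, so I'll look.

Run:
```python
from h import *
im,d=robot.grab_frame("top");ims,_=robot.grab_frame("side")
cv2.imwrite("pics/c3.png",cv2.resize(np.hstack([im[120:280,220:420],ims[130:290,210:410]]),None,fx=2,fy=2,interpolation=cv2.INTER_CUBIC))
s=robot.sense();print(s["time"],s["wrist_force"])
P=cloud("top",d);b=P[150:300,220:350].reshape(-1,3);X=(b-O)@ex;Y=(b-O)@ey
for lo in np.arange(-.06,.16,.02):
    j=(X>=lo)&(X<lo+.02)&(abs(Y)<.09)&(b[:,2]<.25);print(lo.round(2),j.sum(),np.percentile(b[j,2],[10,50]).round(4) if j.any() else "")
```

```text
13.2167 [-3.29258835  0.65738464 11.09739501]
-0.06 424 [0.087  0.0926]
-0.04 413 [0.0882 0.0926]
-0.02 418 [0.0884 0.0926]
0.0 417 [0.0886 0.0926]
0.02 401 [0.0885 0.093 ]
0.04 226 [0.0877 0.0927]
0.06 166 [0.089  0.0928]
0.08 120 [0.085  0.0912]
0.1 85 [0.0756 0.0801]
0.12 84 [0.0762 0.0793]
0.14 49 [-0.0036  0.0015]
```

View pics/c3.png

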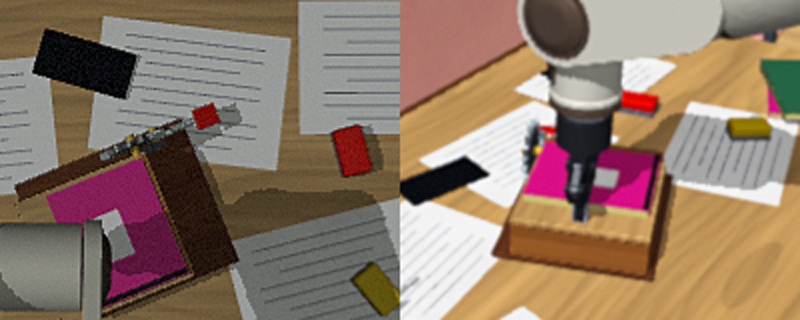

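The board is flat: the register is level at 0.0926 m along its length and the strip is at 0.080 m. The fingertip sits on the strip at (580,215). I'll retreat and verify.

Run:
```python
from h import *
p=robot.sense()["tool_pos"]
robot.line_to(p+[0,0,.12],feed=.08)
robot.reach([.35,-.35,.3],ROT);robot.hold(.3)
im,d=robot.grab_frame("top");ims,_=robot.grab_frame("side")
cv2.imwrite("pics/top4.png",im)
s=robot.sense();print(s["time"],s["wrist_force"])
P=cloud("top",d);b=P[150:300,220:350].reshape(-1,3);X=(b-O)@ex;Y=(b-O)@ey
for lo in np.arange(-.06,.16,.02):
    j=(X>=lo)&(X<lo+.02)&(abs(Y)<.09)&(b[:,2]<.25);print(lo.round(2),j.sum(),np.percentile(b[j,2],[10,50]).round(4) if j.any() else "")
hsv=cv2.cvtColor(im,cv2.COLOR_BGR2HSV)
red=np.zeros((420,560),bool);red[165:195,310:340]=(((hsv[...,0]<8)|(hsv[...,0]>172))&(hsv[...,1]>170)&(hsv[...,2]>70))[165:195,310:340]
m=np.median(P[red],0);print("pad",red.sum(),(m-O)@ex,(m-O)@ey,m[2])
```

```text
16.9083 [0.09164189 0.44968255 0.29261745]
-0.06 425 [0.0866 0.093 ]
-0.04 417 [0.088  0.0924]
-0.02 416 [0.0882 0.0929]
0.0 417 [0.0885 0.0931]
0.02 418 [0.0883 0.0929]
0.04 419 [0.0885 0.0927]
0.06 420 [0.0884 0.0928]
0.08 409 [0.0841 0.0927]
0.1 417 [0.0744 0.0788]
0.12 410 [0.0749 0.0793]
0.14 290 [-0.0044  0.0012]
pad 111 -0.17055882884460544 -0.11443151707475668 0.04780565924993742
```

View pics/top4.png

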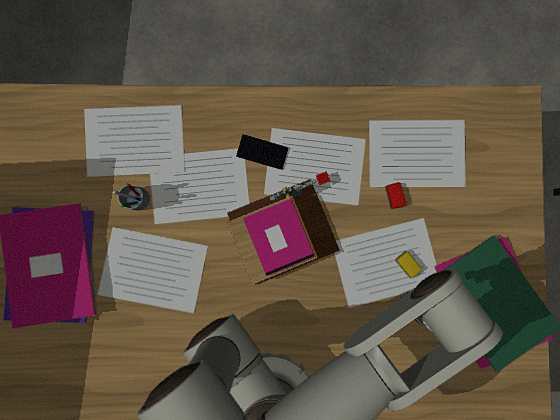

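The board lies flat at (278,238), the pad is still down at (323,178), and the arm is clear. The cup, phone and dusters are where they were. I'll hand it in.

```bash
python3 -c "
from bench import robot
print(robot.close_job())"
```

```text
the job is handed in; nothing more can be done
None
```

I pressed the pawl pad down with the closed fingertips, then pushed the board's raised end down flat, backed the arm off, and handed the job in at about 17 s of the 38 s allowed.

**Last checks before handing in:**
- **Board:** the register read level at 0.093 m along its length. The bare strip read 0.079 m against the 0.080 m expected when flat.
- **Pawl:** the pad stayed about 29–30 mm below where it started, out of about 31 mm full travel, so the pawl is at roughly 0.38 rad and free.
- **Surroundings:** the pen cup, phone and dusters look unmoved in the top picture, and the wrist force was near zero.

**What disagreed:**
- The wrist force showed almost nothing while the board was going down, where 4–8 N was expected, and read 11 N only at the bottom stop. The pictures afterwards do show the board flat.
- A rough fit of the pad's slope gave only 0.17 rad. I trusted the pad's drop in height instead, because the slope came from few, noisy pixels.

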